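# Gauge the brass bore of a bust plinth

### The job

A mounting pin is to be made for the bust: take the bore gauge out of its blue stand and lower it gently into the brass-bushed plinth until it stands on the bottom of the bore. Let go of it, push its red button so that the plungers spring out to the wall, and let the button come up again, which locks them. Then draw the gauge out with its reading kept, and leave it standing in the blue stand; use no great force in the bore and leave the other things alone.

Things in the scene. Friction and masses are not known exactly. Their poses are not given: they have to be found in the camera images.
- gauge: the telescoping bore gauge, upright, loose, 0.25 kg, 116 mm tall; origin at the centre of its flat underside, z up its axis, x along its plungers. From below: steel spool of two discs 34 mm across (0-8 and 24-32 mm up, lower edges chamfered 2.5 mm), between them two brass plungers 16 mm up; neck 14 mm across (32-56 mm); black round handle 22 mm across (56-104 mm); red button 20 mm across on top
- gauge_grip (a point): the middle of the gauge's black handle, 82 mm above its underside, 34 mm below the top of the button; grasp here, any yaw
- button_top (a point): centre of the top of the red button, 116 mm above the gauge's underside while not pressed
- plunger (a joint): how far each plunger is out (m); both move alike. 0: the tips lie 26 mm apart, inside the discs; 0.010: 46 mm apart. A light spring (about 1 N each) pushes them out within half a second of the lock coming off; locked they stay where they are, but a fall of more than 2 mm, or pushing a plunger hard sideways, shakes the lock loose
- button (a joint): how far the red button is down (m), 0 up to 0.005. Up = plungers locked. It needs about 7 N to start and 9.5 N to go fully down; from 1 mm down the lock is off; it springs up and locks again when let go
- plinth_brass: the plinth to be gauged, fixed: a wooden block 100 x 100 mm, 62 mm high, with a brass bushing standing 2 mm proud in its middle; origin at the centre of its underside on the table, z up
- plinth_brass_mouth (a point): centre of the mouth of the brass bushing, on its rim, 64 mm above the table. The round upright bore is 36 mm wide; a rubber stop plug closes it somewhere between 36 and 52 mm below the mouth (not known beforehand, found by touch)
- plinth_steel: the same kind of plinth with a steel bushing and a 43 mm bore: not to be gauged, fixed
- stand: the gauge's stand, fixed: a blue block 76 x 76 mm, 45 mm high, with a round pocket 46 mm wide and 37 mm deep; origin at the centre of its underside, z up
- stand_floor (a point): centre of the pocket's floor, 8 mm above the table, where the gauge stands at the start and in the end
- mallet: a hammer lying on the table, bystander
- chisel: a chisel with a dark wooden handle lying on the table, bystander
- spatula: a spatula lying on the table, bystander
- pin: a steel pin 20 mm across and 75 mm tall standing on the table, bystander
- collar: a copper ring 52 mm across, 14 mm high, lying on the table, bystander
- mug: a blue mug, 76 mm across and 85 mm tall, bystander
Mind the look-alikes: they are no part of the job. Leave any pink look-alike of the gauge alone.

How it is judged:
On the way, in this order (a step that is already met when the one before it is completed fails the run):
1. the gauge stands on the bottom of the brass bore, let go, its plungers still in (horizontal distance between gauge and plinth_brass_mouth below 0.004 m and z of gauge in the frame of plinth_brass_mouth below -0.034 m and contact force between the fingers and gauge below 0.2 N and contact force between gauge and plinth_brass above 0.5 N and value of joint plunger below 0.0025 m), for 0.2 s.
2. still in the bore, the plungers have sprung out to its wall (3.5 to 6.3 mm out each) and the button has come up again (horizontal distance between gauge and plinth_brass_mouth below 0.004 m and z of gauge in the frame of plinth_brass_mouth below -0.034 m and value of joint plunger between 0.0035 and 0.0063 m and value of joint button below 0.0008 m), for 0.3 s.
3. the gauge is clear above the bore with its reading kept (3.5 to 6.3 mm) (z of gauge in the frame of plinth_brass_mouth above 0.005 m and value of joint plunger between 0.0035 and 0.0063 m), for 0.1 s.
At the end, for the whole second after the job is handed in: the gauge stands upright (within 0.1 rad) and at rest on the floor of the pocket of the blue stand (underside within 4 mm of it, axis within 12 mm of its centre), the button up and the plungers still 3.5 to 6.3 mm out, as the brass bore set them (horizontal distance between gauge and stand_floor below 0.012 m and z of gauge in the frame of stand_floor below 0.004 m and angle between gauge's own z axis and vertical below 0.1 rad and linear speed of gauge below 0.02 m/s and value of joint plunger between 0.0035 and 0.0063 m and value of joint button below 0.0008 m); the robot touches nothing.
It fails at once if more than 25 N between the gauge and the brass plinth (bore, rim or stop plug) (contact force between gauge and plinth_brass above 25 N).
It fails at once if the mallet, chisel, spatula, pin, collar or mug is moved by more than 20 mm (distance of any of mallet, chisel, spatula, pin, collar, mug from where it was at the start of the episode above 0.02 m).
It also fails if it takes over 67 s, if anything falls off the work surface, if the arm or the gripper's body presses on something with over 40 N, if the wrist force passes 120 N, or if a joint passes its speed limit or range.

### The arm

A 6-joint arm with a two-finger parallel gripper is mounted at the origin on the work surface. World frame = base frame: x ahead of the robot, y to its left, z up, the work surface at z = 0. Lengths are in m, angles in rad, forces in N, time in s.
With the tool pointing down it reaches from about 0.35 to 0.775 m from the base axis. Payload 7.3 kg.
Tool frame: the origin (TCP) lies midway between the tips of the shut fingers; the grasp point (between the pads) lies 19 mm behind it; z points along the fingers, y is the line along which they close (so a half turn about z gives the same grasp; the last joint's range is limited). The gripper opens to 92 mm and grips with 3 to 60 N. Pads are 19 mm wide; open, the fingers measure 130 mm over their backs; the gripper's body (75 mm by 190 mm) begins 47 mm behind the grasp point.
Start: joints at [1.045, 0.342, 1.524, -0, 1.275, -0.146], TCP at [0.195, 0.488, 0.227] pointing down, gripper open.
Joint ranges: [-2.53, 2.53], [-0.77, 2.02], [0.04, 2.7], [-1, 4.14], [0.28, 2.66], [-3.11, 3.11]. Speed limits (rad/s): [2.57, 2.57, 3.14, 3.14, 3.14, 3.14].

### API

Orientations are given as [roll, pitch, yaw] about the fixed x, y, z axes, in that order (R = Rz(yaw) Ry(pitch) Rx(roll)).
In Python, from cell import monitor, vision, workorder gives the robot as it stands.
- The arm moves only by the tool move_arm, never from a script. Its argument "rows" is a list of rows, each a list of 5 numbers: the shift along the world's x, y, z in mm, then the turn about the world's z in rad, then the closure, from -1 (fully open) to 1 (shut). A call has 1 to 12 rows; each row shifts and turns the commanded pose from where the row before left it; what a row does not reach is not made up. A row lasts 1/10 s, in which the tool goes at most 50 mm and 8.59 degrees, less where a joint would pass 70% of its speed; a pose out of reach is approached as far as the arm can. A call is refused whole if a number of a shift passes 50 or a number of a turn 0.15, either way. A call with a gripper value outside its range is refused whole. The fingers move at their own pace and stop on an object; "newtons" is the grip in N (left out, the last holds). Time passes only in rows, so rows that do not move let the fingers close. It gives the time, the measured TCP pose, the force, the opening and the grip force at its end, in the units of the state.
- monitor.observe(): the state, without advancing time (a new reading comes with each control period).
- vision.read_camera(name): name is "scene" or "top"; returns the picture (400x640x3 uint8, red, green, blue); there is no depth.
- vision.get_calibration(name): a dict with "K" (3x3 intrinsics, pixels), "T" (4x4, takes a point from camera to world coordinates). Camera axes: x right, y up, looking along -z (the intrinsics and any distortion apply to the point x, -y, -z); pixel columns grow to the right and rows downward; lengths in m; the calibration is good to about 2 mm. A picture is of the moment at which its call begins. get_calibration takes no time and is no camera call.
- workorder.hand_in(): hands the job in; it is judged then, once.
The state is a dict: "time": time; "qpos": joint angles; "qvel": joint speeds; "joint_efforts": joint torques, N m; "tool_pos": TCP position; "tool_rot": TCP orientation; "contact_force": force on the tool from outside, world axes, zero at the start; "torque": the same for the moment, N m; "opening": finger opening in m; "grip_force": force on a finger pad.
Only numpy, scipy, OpenCV 4.12 (cv2) and the standard library are available. Lean on these libraries where they do the work, as an engineer would, in place of code of your own. Each camera call takes 0.05 s, during which the arm holds its last target. There are 200 camera calls.

## Working session

There is one attempt and no reset: what is moved stays moved. The work goes in short steps, Python scripts to look and compute and a tool call to move; the robot and the scene stay as the last step left them, time stands still between calls to the robot, and variables do not carry over. Pictures are saved under pics/ and viewed, at most 10 in all, crops included, and the job is handed in when it is done.

Besides the shell and the picture viewer there is one more tool, called after "Request:" as name(argument=value, ...), one argument or row to a line, values as JSON. move_arm: Moves the arm, as the interface text tells. Its arguments: {"type":"object","properties":{"rows":{"type":"array","items":{"type":"array","items":{"type":"number"}}},"newtons":{"type":"number"}},"required":["rows"]}

```bash
mkdir -p pics; cat > h.py <<'E'
import numpy as np, cv2
from cell import monitor, vision, workorder
def shot(n,f):
    im=vision.read_camera(n); cv2.imwrite(f'pics/{f}.png',im[:,:,::-1]); return im
def ray(n,u,v):
    c=vision.get_calibration(n);K=np.array(c['K']);T=np.array(c['T'])
    d=np.linalg.inv(K)@[u,v,1]; d=T[:3,:3]@[d[0],-d[1],-d[2]]; return T[:3,3],d
def onz(n,u,v,z):
    o,d=ray(n,u,v); return o+d*(z-o[2])/d[2]
def proj(n,p):
    c=vision.get_calibration(n);K=np.array(c['K']);T=np.array(c['T'])
    q=T[:3,:3].T@(np.array(p)-T[:3,3]); q=K@[q[0],-q[1],-q[2]]; return q[:2]/q[2]
E
python3 - <<'E'
from h import *
a=shot('top','t1');b=shot('scene','s1')
for n in('top','scene'):print(vision.get_calibration(n))
print(monitor.observe())
E
```

```text
{'K': array([[466.67386397,   0.        , 309.99365569],
       [  0.        , 466.67386397, 198.36093483],
       [  0.        ,   0.        ,   1.        ]]), 'T': array([[-2.35074430e-02,  9.87160759e-01, -1.57990622e-01,
         3.60952178e-01],
       [-9.99716964e-01, -2.37903576e-02,  1.00525724e-04,
        -3.56359007e-02],
       [-3.65941833e-03,  1.57948268e-01,  9.87440608e-01,
         1.25381779e+00],
       [ 0.00000000e+00,  0.00000000e+00,  0.00000000e+00,
         1.00000000e+00]])}
{'K': array([[401.66693292,   0.        , 313.75434115],
       [  0.        , 401.66693292, 202.07592114],
       [  0.        ,   0.        ,   1.        ]]), 'T': array([[-0.18492824, -0.73377454,  0.65374037,  1.12883626],
       [ 0.98272422, -0.13306899,  0.12863031,  0.0569226 ],
       [-0.00739308,  0.66623387,  0.74570622,  0.79134123],
       [ 0.        ,  0.        ,  0.        ,  1.        ]])}
{'time': 0.1, 'qpos': array([ 1.04498497e+00,  3.42646658e-01,  1.52486867e+00, -2.70074739e-05,
        1.27539790e+00, -1.45993034e-01]), 'qvel': array([-0.00194964, -0.00148222, -0.00138372, -0.00079444,  0.00068695,
        0.00193387]), 'joint_efforts': array([ 1.28996486e-03, -4.32003129e+01, -2.44697410e+01,  7.19611812e-02,
        5.26505650e-02, -4.76084111e-06]), 'tool_pos': array([0.1944562 , 0.48729424, 0.22613621]), 'tool_rot': array([-3.14028237e+00, -1.66558087e-04,  2.76178210e+00]), 'contact_force': array([0.19979999, 0.03635987, 0.34827854]), 'torque': array([-0.02724811, -0.03671854,  0.00576786]), 'grip_force': 0.0, 'opening': 0.09182254181061679}
```

View pics/t1.png

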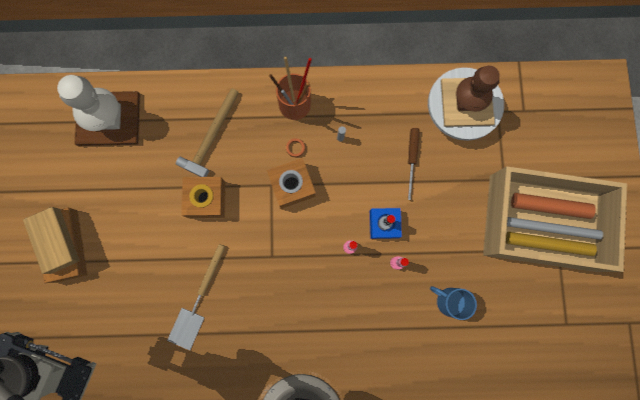

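View pics/s1.png

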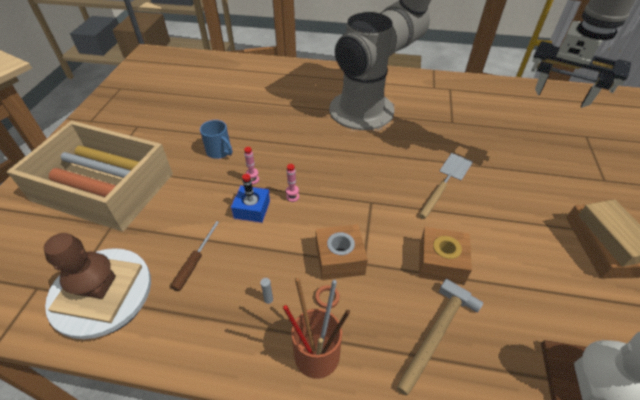

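Top view: blue stand with the gauge is near (386,223), the brass plinth bore at (202,196), pink look-alikes at (350,246) and (400,263). In the scene view the stand is near (250,205), the brass bushing at (447,247).

```bash
cat > m.py <<'E'
from h import *
def blobs(im,lo,hi,box,ming=6):
    hsv=cv2.cvtColor(im,cv2.COLOR_RGB2HSV); m=cv2.inRange(hsv,lo,hi)
    x0,y0,x1,y1=box; k=np.zeros_like(m);k[y0:y1,x0:x1]=m[y0:y1,x0:x1]
    n,l,s,c=cv2.connectedComponentsWithStats(k)
    return [(s[i].tolist(),c[i].round(1).tolist(),(l==i)) for i in range(1,n) if s[i,4]>=ming]
E
python3 - <<'E'
from m import *
def rd(f):return cv2.imread(f'pics/{f}.png')[:,:,::-1].copy()
t,s=rd('t1'),rd('s1')
for n,im,bb,rb,yb in(('top',t,(360,200,415,250),(380,205,400,235),(180,180,225,215)),('scene',s,(225,165,275,225),(238,170,256,185),(425,230,470,262))):
    for name,lo,hi,b,z in(('blue',(105,150,60),(125,255,255),bb,.045),('red',(0,190,90),(6,255,255),rb,.12),('brass',(20,140,70),(32,255,255),yb,.064)):
        for st,c,m in blobs(im,lo,hi,b):
            p=np.argwhere(m)[:,::-1].astype(np.float32); e=cv2.minEnclosingCircle(p)[0]; h=cv2.convexHull(p)
            el=cv2.fitEllipse(h) if len(h)>4 else None
            print(n,name,st,c,'xy',onz(n,*c,z)[:2].round(4), 'ell',el and onz(n,*el[0],z)[:2].round(4),'rect',onz(n,*cv2.minAreaRect(p)[0],z)[:2].round(4))
def big(im,x0,y0,x1,y1): return cv2.resize(im[y0:y1,x0:x1],(390,300),interpolation=cv2.INTER_NEAREST)
g=np.vstack([np.hstack([big(t,360,200,425,250),big(t,170,172,235,222)]),np.hstack([big(s,220,168,285,218),big(s,415,225,480,275)])])
cv2.imwrite('pics/c1.png',g[:,:,::-1])
E
```

```text
top blue [370, 208, 31, 30, 683] [384.9, 223.1] xy [ 0.4846 -0.2289] ell [ 0.4828 -0.2295] rect [ 0.4861 -0.2292]
top red [387, 215, 7, 8, 44] [390.1, 218.8] xy [ 0.4871 -0.2301] ell [ 0.4872 -0.2302] rect [ 0.4879 -0.2299]
top brass [190, 184, 23, 23, 339] [200.6, 195.2] xy [0.5664 0.247 ] ell [0.5658 0.2463] rect [0.5669 0.2459]
scene blue [232, 186, 37, 35, 783] [250.6, 205.0] xy [ 0.512  -0.2241] ell [ 0.5033 -0.2262] rect [ 0.5053 -0.2276]
scene red [243, 175, 7, 6, 30] [245.7, 177.3] xy [ 0.4916 -0.2326] ell [ 0.4917 -0.2324] rect [ 0.4914 -0.2325]
scene brass [434, 237, 27, 21, 368] [446.8, 246.6] xy [0.5682 0.2442] ell [0.5688 0.2445] rect [0.5692 0.2446]
```

View pics/c1.png

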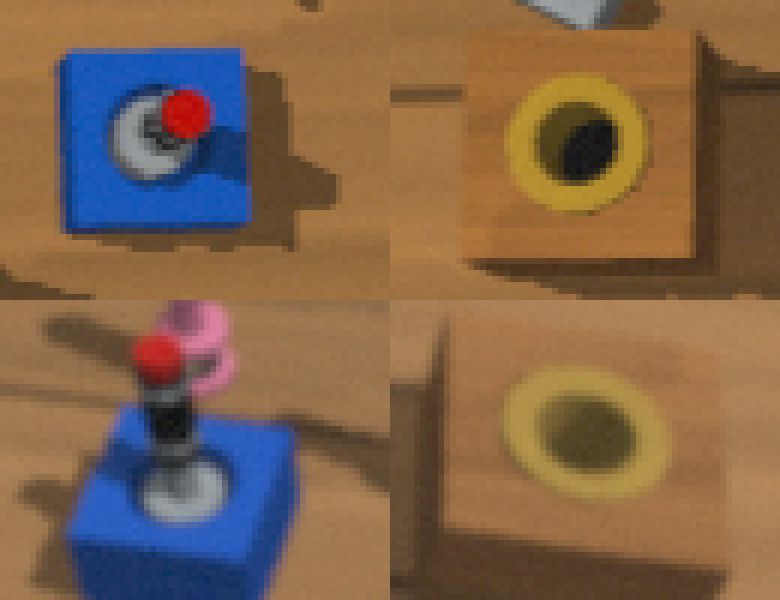

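The crops show the full brass ring centred in the mask and the gauge upright in the stand, with the red button cleanly visible. The two views agree to about 4 mm: gauge axis ≈ (0.489,-0.231), brass mouth ≈ (0.567,0.2455). Moving over the gauge.

Request:
move_arm(
  rows=[
    [36,-34,0,0,-1],
    [36,-34,0,0,-1],
    [36,-34,0,0,-1],
    [36,-34,0,0,-1],
    [36,-34,0,0,-1],
    [36,-34,0,0,-1],
    [36,-34,0,0,-1],
    [36,-34,0,0,-1],
    [0,-44,0,0,-1],
    [0,-44,0,0,-1],
    [0,-44,0,0,-1],
    [0,-44,0,0,-1],
  ],
)

```text
time: 1.3
tool_pos: [0.4822, 0.0379, 0.2264]
tool_rot: [-3.141, -0.001, 2.762]
contact_force: [0.6, -0.3, -0.6]
opening: 0.0917
grip_force: 0.0
```

Request:
move_arm(
  rows=[
    [0,-44,0,0,-1],
    [0,-44,0,0,-1],
    [0,-44,0,0,-1],
    [0,-44,0,0,-1],
    [0,-44,0,0,-1],
    [7,-7,0,0,-1],
    [0,0,0,0,-1],
    [0,0,0,0,-1],
  ],
)

```text
time: 2.1
tool_pos: [0.4894, -0.1863, 0.2263]
tool_rot: [3.141, -0.001, 2.762]
contact_force: [0.2, -0.2, -0.2]
opening: 0.0919
grip_force: 0.0
```

Request:
move_arm(
  rows=[
    [0,-45,0,0,-1],
    [0,0,-35,0,-1],
    [0,0,-35,0,-1],
    [0,0,-35,0,-1],
    [0,0,-35,0,-1],
    [0,0,-15,0,-1],
    [0,0,0,0,-1],
  ],
)

```text
time: 2.8
tool_pos: [0.4884, -0.2296, 0.0696]
tool_rot: [3.14, -0.005, 2.764]
contact_force: [0.4, 0.4, 1.4]
opening: 0.0918
grip_force: 0.0
```

Request:
move_arm(
  rows=[
    [0,0,0,0,0.5],
    [0,0,0,0,0.5],
    [0,0,0,0,1],
    [0,0,0,0,1],
    [0,0,0,0,1],
    [0,0,0,0,1],
    [0,0,0,0,1],
    [0,0,0,0,1],
  ],
  newtons=15,
)

```text
time: 3.6
tool_pos: [0.4896, -0.2324, 0.0717]
tool_rot: [3.141, -0.0, 2.762]
contact_force: [-0.4, -0.9, 0.6]
opening: 0.0326
grip_force: 0.0
```

Request:
move_arm(
  rows=[
    [0,0,0,0,1],
    [0,0,0,0,1],
    [0,0,0,0,1],
    [0,0,0,0,1],
    [0,0,0,0,1],
  ],
)

```text
time: 4.1
tool_pos: [0.4896, -0.2324, 0.0717]
tool_rot: [3.142, -0.0, 2.762]
contact_force: [-0.4, -1.0, -1.2]
opening: 0.0216
grip_force: 15.0
```

Request:
move_arm(
  rows=[
    [0,0,20,0,1],
    [0,0,40,0,1],
    [0,0,40,0,1],
    [8,46,0,0,1],
    [8,46,0,0,1],
    [8,46,0,0,1],
    [8,46,0,0,1],
    [8,46,0,0,1],
    [8,46,0,0,1],
    [8,46,0,0,1],
    [8,46,0,0,1],
    [8,46,0,0,1],
  ],
)

```text
time: 5.3
tool_pos: [0.5613, 0.1836, 0.1713]
tool_rot: [-3.141, -0.001, 2.762]
contact_force: [1.4, 0.0, -2.7]
opening: 0.0215
grip_force: 15.0
```

Request:
move_arm(
  rows=[
    [5,40,0,0,1],
    [0,24,0,0,1],
    [0,0,-20,0,1],
    [0,0,0,0,1],
    [0,0,0,0,1],
    [0,0,0,0,1],
  ],
)

```text
time: 5.9
tool_pos: [0.567, 0.245, 0.1524]
tool_rot: [3.141, 0.001, 2.761]
contact_force: [-0.7, 0.4, -1.2]
opening: 0.0217
grip_force: 15.0
```

```bash
python3 - <<'E'
from m import *
t=shot('top','t2');s=shot('scene','s2');o=monitor.observe();print(o['tool_pos'],o['contact_force'])
x,y,z=o['tool_pos'];b=z-.0637
for n in('top','scene'):print(n,'bottom',proj(n,[x,y,b]),'button',proj(n,[x,y,b+.114]),'mouth',proj(n,[.567,.2455,.064]))
u,v=200,195
A=cv2.resize(t[160:230,155:245],(390,300),interpolation=cv2.INTER_NEAREST)
B=cv2.resize(s[170:270,390:520],(390,300),interpolation=cv2.INTER_NEAREST)
cv2.imwrite('pics/c2.png',np.hstack([A,B])[:,:,::-1])
E
```

```text
[0.56712978 0.24503864 0.15262816] [-0.26488245 -0.86001364 -2.01676927]
top bottom [199.05494568 193.28672911] button [187.20443204 184.90150998] mouth [201.17291685 194.96568583]
scene bottom [449.95981849 239.53514394] button [464.33743982 204.58684593] mouth [447.39648212 246.2664031 ]
```

View pics/c2.png

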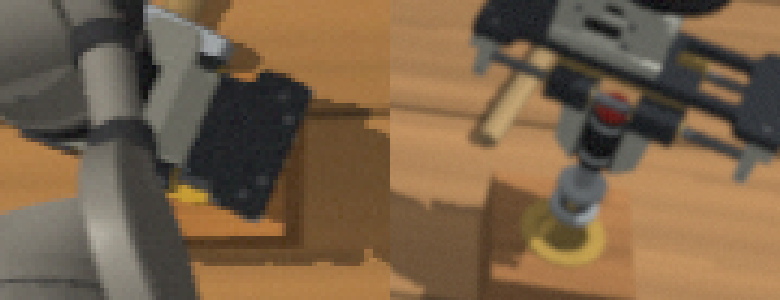

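In the scene crop the gauge hangs upright with its lower disc near (450,240), just above the brass ring near (447,247). The gripper hides it from the top camera. I'll check its offset in the hand from the disc edges.

```bash
python3 - <<'E'
from m import *
s=cv2.imread('pics/s2.png')[:,:,::-1].copy()
x,y,z=.5671,.2450,.1526;b=z-.0637
a=np.linspace(0,2*np.pi,72)
def ext(r,h0,h1,dx=0,dy=0):
    p=np.array([proj('scene',[x+dx+r*np.cos(t),y+dy+r*np.sin(t),b+h]) for t in a for h in(h0,h1)]);return p.min(0).round(1),p.max(0).round(1)
print('low disc pred',ext(.017,.0025,.008),ext(.0145,0,0),'up disc',ext(.017,.0265,.032),'button',ext(.01,.106,.116))
hsv=cv2.cvtColor(s,cv2.COLOR_RGB2HSV)
for v in range(222,250):print(v,' '.join('%3d/%3d'%(hsv[v,u,1],hsv[v,u,2]) for u in range(438,462)))
for st,c,m in blobs(s,(0,150,70),(8,255,255),(450,195,475,215)):print(st,c)
E
```

```text
low disc pred (array([442.1, 231. ]), array([459. , 245.3])) (array([443.1, 234.2]), array([456.9, 245. ])) up disc (array([444.8, 224.1]), array([462. , 238.5])) button (array([458. , 200.1]), array([469.9, 211.2]))
222 126/188 125/190 126/188 129/190 126/192 125/191 127/190 129/191 125/190 123/185 113/171  96/148 105/136 116/141 106/106  44/ 75  10/ 79   7/ 77  11/ 71  14/ 56  11/ 47  25/ 41  12/ 42  17/ 45
223 130/188 128/188 128/188 128/188 125/189 125/186 127/190 130/187 124/191 125/188 122/184 115/171 114/165 116/160 112/121  71/ 72   4/ 61  10/ 73  10/ 79  10/ 77   7/ 77  14/ 71   7/ 73  17/ 73
224 128/187 127/186 129/186 125/190 126/186 124/187 130/185 127/189 129/186 124/185 120/182 107/171  96/160  90/147  71/119  47/ 71   6/ 40  10/ 51  15/ 67  17/ 76  16/ 78   7/ 78  10/ 79   6/ 79
225 126/186 127/185 131/183 128/185 126/186 128/187 129/184 128/184 123/183 113/170  97/160  72/141  48/128  32/118  16/ 98   4/ 70   5/ 50  21/ 36  19/ 40  10/ 49  19/ 53   0/ 53  16/ 62  48/ 69
226 125/186 125/185 129/184 125/186 129/186 127/186 128/187 127/183 116/174  82/147  40/126  16/115
[... 3940 characters left out ...]
/ 90 101/ 93 114/105 135/138 144/174 151/189 149/194 146/194 144/189 147/179
247 145/116 142/117 145/123 143/121 140/111 138/100 141/ 92 138/ 89 133/ 88 135/ 87 135/ 87 144/ 87 137/ 84 132/ 87 133/ 90 145/ 86 153/ 95 141/128 146/169 147/189 147/192 150/191 148/189 144/184
248 144/126 145/125 144/124 139/112 143/100 137/ 93 139/ 88 132/ 89 146/ 89 141/ 87 132/ 89 127/ 86 138/ 85 130/ 88 129/ 89 147/ 87 152/ 92 145/121 150/162 151/186 147/192 149/192 147/191 146/184
249 152/158 152/153 146/143 144/117 142/ 95 135/ 91 142/ 86 135/ 89 135/ 89 138/ 87 133/ 90 147/ 85 135/ 87 129/ 89 135/ 87 151/ 88 153/ 95 149/123 148/164 147/187 148/191 147/193 147/193 148/184
[459, 206, 9, 5, 24] [463.0, 208.2]
```

The prediction and the image agree within a pixel. Shifting by (+1,-1) mm and lowering in small steps.

Request:
move_arm(
  rows=[
    [1,-1,-10,0,1],
    [0,0,-8,0,1],
    [0,0,-4,0,1],
    [0,0,-1.5,0,1],
    [0,0,-1.5,0,1],
    [0,0,-1.5,0,1],
    [0,0,0,0,1],
    [0,0,0,0,1],
  ],
)

```text
time: 6.8
tool_pos: [0.5677, 0.2447, 0.1254]
tool_rot: [3.141, 0.0, 2.762]
contact_force: [0.8, -0.4, -1.9]
opening: 0.0215
grip_force: 15.0
```

Request:
move_arm(
  rows=[
    [0,0,-1.5,0,1],
    [0,0,-1.5,0,1],
    [0,0,0,0,1],
    [0,0,0,0,1],
  ],
)

```text
time: 7.2
tool_pos: [0.5676, 0.2446, 0.1222]
tool_rot: [3.142, -0.0, 2.762]
contact_force: [-0.7, -0.3, -2.1]
opening: 0.0217
grip_force: 15.0
```

Request:
move_arm(
  rows=[
    [0,0,-2,0,1],
    [0,0,-2,0,1],
    [0,0,-2,0,1],
    [0,0,-2,0,1],
    [0,0,0,0,1],
  ],
)

```text
time: 7.7
tool_pos: [0.5674, 0.2446, 0.1138]
tool_rot: [-3.141, -0.001, 2.762]
contact_force: [1.0, -0.7, -1.7]
opening: 0.0218
grip_force: 15.0
```

Request:
move_arm(
  rows=[
    [0,0,-2,0,1],
    [0,0,-2,0,1],
    [0,0,-2,0,1],
    [0,0,-2,0,1],
    [0,0,0,0,1],
  ],
)

```text
time: 8.2
tool_pos: [0.5674, 0.2446, 0.1058]
tool_rot: [-3.141, -0.001, 2.762]
contact_force: [-0.7, -0.2, -2.2]
opening: 0.0218
grip_force: 15.0
```

Request:
move_arm(
  rows=[
    [0,0,-2,0,1],
    [0,0,-2,0,1],
    [0,0,-2,0,1],
    [0,0,-2,0,1],
    [0,0,0,0,1],
  ],
)

```text
time: 8.7
tool_pos: [0.5674, 0.2445, 0.0978]
tool_rot: [-3.141, -0.001, 2.762]
contact_force: [-0.4, 0.4, -2.7]
opening: 0.022
grip_force: 15.0
```

Request:
move_arm(
  rows=[
    [0,0,-1,0,1],
    [0,0,-1,0,1],
    [0,0,-1,0,1],
    [0,0,-1,0,1],
    [0,0,0,0,1],
  ],
  newtons=8,
)

```text
time: 9.2
tool_pos: [0.5675, 0.2446, 0.094]
tool_rot: [-3.141, -0.0, 2.762]
contact_force: [0.3, -0.7, -2.7]
opening: 0.0216
grip_force: 8.0
```

Request:
move_arm(
  rows=[
    [0,0,-1,0,1],
    [0,0,-1,0,1],
    [0,0,-1,0,1],
    [0,0,0,0,1],
  ],
)

```text
time: 9.6
tool_pos: [0.5675, 0.2446, 0.091]
tool_rot: [-3.141, -0.0, 2.762]
contact_force: [0.0, 0.2, -2.2]
opening: 0.0216
grip_force: 8.0
```

Request:
move_arm(
  rows=[
    [0,0,-1,0,1],
    [0,0,-1,0,1],
    [0,0,-1,0,1],
    [0,0,0,0,1],
  ],
)

```text
time: 10.0
tool_pos: [0.5675, 0.2446, 0.088]
tool_rot: [-3.141, -0.0, 2.762]
contact_force: [-0.1, 0.3, -2.4]
opening: 0.0215
grip_force: 8.0
```

Request:
move_arm(
  rows=[
    [0,0,-1,0,1],
    [0,0,-1,0,1],
    [0,0,-1,0,1],
    [0,0,0,0,1],
  ],
)

```text
time: 10.4
tool_pos: [0.5677, 0.2446, 0.0853]
tool_rot: [3.141, 0.0, 2.762]
contact_force: [0.9, 0.8, -2.5]
opening: 0.0219
grip_force: 8.0
```

Request:
move_arm(
  rows=[
    [0,0,-1,0,1],
    [0,0,0,0,1],
  ],
)

```text
time: 10.6
tool_pos: [0.5679, 0.2446, 0.0851]
tool_rot: [3.141, 0.001, 2.762]
contact_force: [-1.5, -1.4, 3.8]
opening: 0.0222
grip_force: 8.0
```

Request:
move_arm(
  rows=[
    [0,0,-1,0,1],
    [0,0,0,0,1],
  ],
)

```text
time: 10.8
tool_pos: [0.5684, 0.2446, 0.0848]
tool_rot: [3.14, 0.002, 2.762]
contact_force: [-1.7, -1.6, 7.9]
opening: 0.0215
grip_force: 8.0
```

Bottom found about 42 mm below the mouth. Unloading and letting go.

Request:
move_arm(
  rows=[
    [0,0,1.5,0,1],
    [0,0,0.5,0,1],
    [0,0,0,0,1],
    [0,0,0,0,0.1],
    [0,0,0,0,0.1],
    [0,0,0,0,0.1],
    [0,0,0,0,0.1],
    [0,0,0,0,0.1],
    [0,0,0,0,0.1],
  ],
)

```text
time: 11.7
tool_pos: [0.5676, 0.2446, 0.0853]
tool_rot: [3.141, 0.0, 2.762]
contact_force: [0.7, -0.3, -0.3]
opening: 0.0409
grip_force: 0.0
```

Now up above the button, shut the fingers, and look where the button is.

Request:
move_arm(
  rows=[
    [0,0,15,0,0.1],
    [0,0,25,0,0.1],
    [0,0,30,0,0.1],
    [0,0,0,0,1],
    [0,0,0,0,1],
    [0,0,0,0,1],
    [0,0,0,0,1],
    [0,0,0,0,1],
    [0,0,0,0,1],
    [0,0,0,0,1],
  ],
)

```text
time: 12.7
tool_pos: [0.5675, 0.2446, 0.1549]
tool_rot: [-3.141, -0.0, 2.762]
contact_force: [0.2, -0.1, 1.4]
opening: 0.0008
grip_force: 0.0
```

```bash
python3 - <<'E'
from m import *
s=shot('scene','s3');o=monitor.observe();print(o['tool_pos'],o['opening'],o['contact_force'])
x,y,z=o['tool_pos']
a=np.linspace(0,2*np.pi,72)
p=np.array([proj('scene',[x+.01*np.cos(t),y+.01*np.sin(t),h]) for t in a for h in(.1276,.1376)]);print('button pred',p.min(0),p.max(0),proj('scene',[x,y,.1376]))
for st,c,m in blobs(s,(0,150,70),(8,255,255),(440,190,480,235)):print(st,c)
cv2.imwrite('pics/c3.png',cv2.resize(s[170:270,395:525],(780,600),interpolation=cv2.INTER_CUBIC)[:,:,::-1])
E
```

```text
[0.56758108 0.24460598 0.15503596] 0.0004294425627452205 [ 0.18423687  0.30337415 -0.94385345]
button pred [449.38375838 221.86511649] [460.52099949 232.43017758] [455.53308339 225.62844037]
[451, 224, 10, 8, 54] [454.9, 227.4]
```

View pics/c3.png

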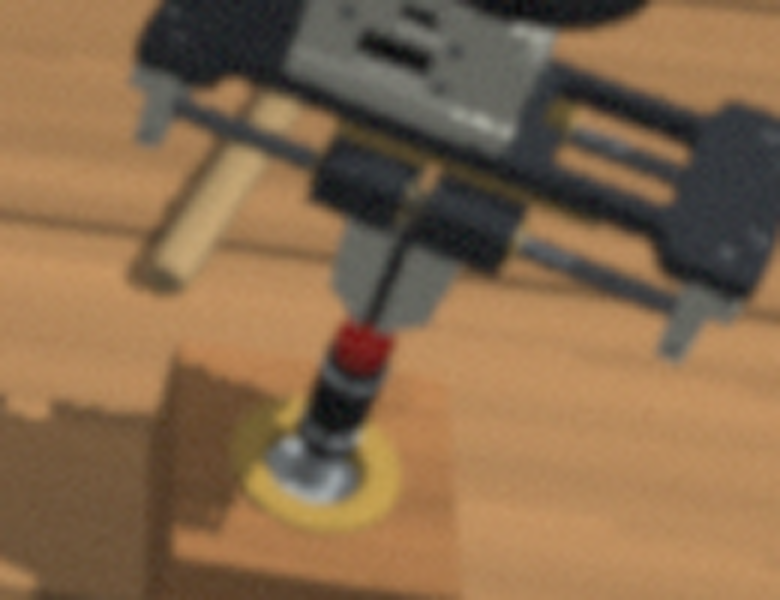

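The crop shows the gauge standing upright in the brass ring, with the shut fingertips right above the red button, at (455,227) in the full picture. Pressing.

Request:
move_arm(
  rows=[
    [0,0,-8,0,1],
    [0,0,-6,0,1],
    [0,0,-2,0,1],
    [0,0,-1,0,1],
    [0,0,-1,0,1],
    [0,0,0,0,1],
  ],
)

```text
time: 13.35
tool_pos: [0.5679, 0.2447, 0.1377]
tool_rot: [3.141, 0.001, 2.762]
contact_force: [-0.3, -0.1, 2.7]
opening: 0.0006
grip_force: 1.4
```

Request:
move_arm(
  rows=[
    [0,0,-1,0,1],
    [0,0,0,0,1],
  ],
)

```text
time: 13.55
tool_pos: [0.5682, 0.2448, 0.1373]
tool_rot: [3.14, 0.002, 2.762]
contact_force: [-1.7, 0.6, 6.2]
opening: 0.0004
grip_force: 3.4
```

Request:
move_arm(
  rows=[
    [0,0,-1,0,1],
    [0,0,-1,0,1],
    [0,0,0,0,1],
    [0,0,0,0,1],
  ],
)

```text
time: 13.95
tool_pos: [0.5683, 0.2448, 0.1357]
tool_rot: [3.14, 0.002, 2.762]
contact_force: [-1.4, 0.4, 8.0]
opening: 0.0006
grip_force: 4.0
```

Request:
move_arm(
  rows=[
    [0,0,-1,0,1],
    [0,0,0,0,1],
    [0,0,0,0,1],
    [0,0,0,0,1],
    [0,0,0,0,1],
    [0,0,0,0,1],
    [0,0,0,0,1],
    [0,0,0,0,1],
  ],
)

```text
time: 14.75
tool_pos: [0.5684, 0.2448, 0.1348]
tool_rot: [3.14, 0.002, 2.762]
contact_force: [0.0, 0.4, 7.9]
opening: 0.0004
grip_force: 4.2
```

Request:
move_arm(
  rows=[
    [0,0,3,0,1],
    [0,0,4,0,1],
    [0,0,12,0,1],
    [0,0,0,0,0.1],
    [0,0,0,0,0.1],
    [0,0,0,0,0.1],
    [0,0,0,0,0.1],
    [0,0,0,0,0.1],
  ],
)

```text
time: 15.55
tool_pos: [0.5675, 0.2446, 0.1519]
tool_rot: [-3.141, -0.001, 2.762]
contact_force: [-0.7, -0.1, -0.1]
opening: 0.0364
grip_force: 0.0
```

Request:
move_arm(
  rows=[
    [0,0,0,0,0],
    [0,0,-5,0,0],
    [0,0,-20,0,0],
    [0,0,-25,0,0],
    [0,0,-17,0,0],
    [0,0,0,0,0],
    [0,0,0,0,0],
  ],
)

```text
time: 16.25
tool_pos: [0.5677, 0.2446, 0.0853]
tool_rot: [-3.142, -0.0, 2.762]
contact_force: [0.5, 0.9, 0.4]
opening: 0.0459
grip_force: 0.0
```

Request:
move_arm(
  rows=[
    [0,0,0,0,1],
    [0,0,0,0,1],
    [0,0,0,0,1],
    [0,0,0,0,1],
    [0,0,0,0,1],
    [0,0,0,0,1],
    [0,0,0,0,1],
    [0,0,0,0,1],
  ],
  newtons=6,
)

```text
time: 17.05
tool_pos: [0.5679, 0.2446, 0.0859]
tool_rot: [3.141, 0.001, 2.762]
contact_force: [-1.3, -0.0, 5.4]
opening: 0.0218
grip_force: 6.0
```

Request:
move_arm(
  rows=[
    [0,0,0,0,1],
    [0,0,0,0,1],
    [0,0,0.5,0,1],
    [0,0,0,0,1],
    [0,0,0,0,1],
  ],
)

```text
time: 17.55
tool_pos: [0.5678, 0.2447, 0.0859]
tool_rot: [3.141, 0.0, 2.762]
contact_force: [0.0, -1.2, 2.6]
opening: 0.0215
grip_force: 6.0
```

Request:
move_arm(
  rows=[
    [0,0,1,0,1],
    [0,0,1,0,1],
    [0,0,1,0,1],
    [0,0,1,0,1],
    [0,0,0,0,1],
  ],
)

```text
time: 18.05
tool_pos: [0.5675, 0.2446, 0.0897]
tool_rot: [-3.141, -0.0, 2.762]
contact_force: [0.8, -0.9, -1.8]
opening: 0.0223
grip_force: 6.0
```

Request:
move_arm(
  rows=[
    [0,0,1,0,1],
    [0,0,2,0,1],
    [0,0,3,0,1],
    [0,0,3,0,1],
    [0,0,3,0,1],
    [0,0,3,0,1],
    [0,0,0,0,1],
  ],
  newtons=10,
)

```text
time: 18.75
tool_pos: [0.5678, 0.2447, 0.1054]
tool_rot: [3.141, 0.001, 2.762]
contact_force: [0.2, -0.4, -3.3]
opening: 0.0218
grip_force: 10.0
```

Request:
move_arm(
  rows=[
    [0,0,3,0,1],
    [0,0,3,0,1],
    [0,0,3,0,1],
    [0,0,3,0,1],
    [0,0,3,0,1],
    [0,0,3,0,1],
    [0,0,3,0,1],
    [0,0,3,0,1],
    [0,0,10,0,1],
    [0,0,15,0,1],
    [0,0,0,0,1],
    [0,0,0,0,1],
  ],
)

```text
time: 19.95
tool_pos: [0.5678, 0.2447, 0.1541]
tool_rot: [3.141, 0.001, 2.762]
contact_force: [0.5, -0.6, -1.8]
opening: 0.0217
grip_force: 10.0
```

```bash
python3 - <<'E'
from m import *
s=shot('scene','s4');o=monitor.observe();print(o['tool_pos'],o['contact_force'])
cv2.imwrite('pics/c4.png',cv2.resize(s[190:265,405:505],(800,600),interpolation=cv2.INTER_CUBIC)[:,:,::-1])
E
```

```text
[0.56740659 0.24455628 0.15349163] [-0.46791921  0.78527381 -3.08403182]
```

View pics/c4.png

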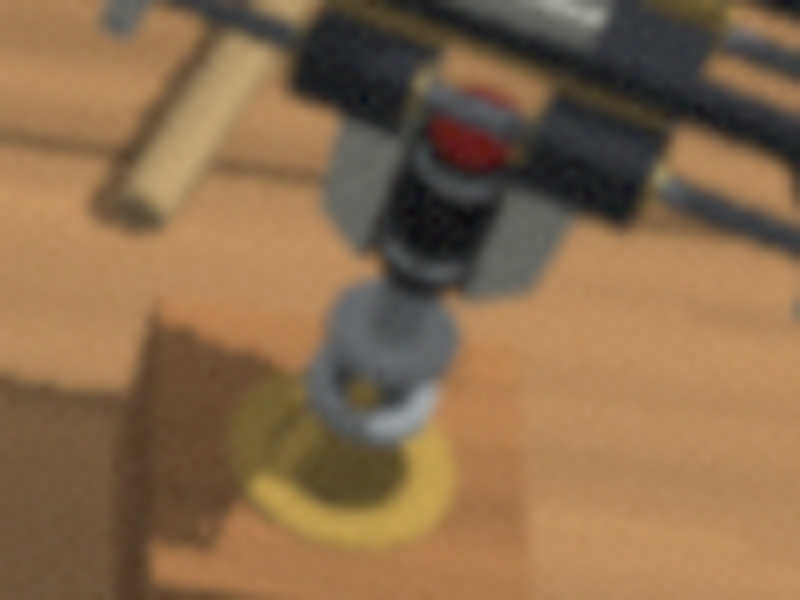

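The crop shows the gauge clear above the ring with a brass plunger tip visible between the discs near (450,239). I'll compare it numerically with the picture from before (plungers in).

```bash
python3 - <<'E'
import cv2
for f in('s2','s4'):
    h=cv2.cvtColor(cv2.imread(f'pics/{f}.png'),cv2.COLOR_BGR2HSV)
    for v in range(234,245):print(f,v,' '.join('%3d/%3d'%(h[v,u,1],h[v,u,2]) for u in range(443,461)))
E
```

```text
s2 234 114/159  63/130   5/105  14/ 93   9/ 86  17/ 88  11/ 97  15/102  17/104  12/108  14/106  17/107  15/105  12/106  17/104  10/104  18/102   0/105
s2 235  90/139  30/110   7/103  14/ 89  20/ 78  14/ 74  18/ 87  14/ 94  13/102  10/104  12/105  17/107  12/106  12/105  20/104  10/101  10/103  28/110
s2 236  56/113   5/105  12/105  15/ 84  16/ 65  12/ 64   7/ 76  12/ 84  12/ 88  16/ 98  11/ 96  13/100  20/104  18/101  15/101  10/102  10/100  64/119
s2 237  38/100   3/102  13/101  13/ 79  24/ 65  31/ 57  52/ 78  48/ 85  24/ 85   0/ 83  18/ 87  12/ 87  12/ 87  11/ 91  13/101   2/110  50/123 102/140
s2 238  34/ 98  10/100  10/104  11/ 89  16/ 65  35/ 65  90/ 82  96/ 90  76/ 84  23/ 76   7/ 70   7/ 72  16/ 79  14/ 94  14/124   0/138  57/153 111/161
s2 239  53/ 96   5/ 94  13/100  19/ 96   9/ 82   8/ 66  68/ 75 102/ 80  99/ 80  54/ 66  13/ 58  16/ 65  12/ 85  13/119  13/153   3/159  55/166 109/173
s2 240  79/ 94  14/ 90   8/ 95  10/100  11/ 94  12/ 86  14/ 75  38/ 73  38/ 67  23/ 66   7/ 71  18/ 85  18/116  14/144  12/166  15/167  71/175 125/177
s2 241 118/ 99  63/ 93  17/ 91  14/ 93  13/
[... 1521 characters left out ...]
  95/ 97 105/100  96/ 90  44/ 82  10/ 74  12/ 86  14/110  14/141  12/164  14/166  70/175 123/181
s4 241 104/101  57/ 99  14/ 88  11/ 94   3/ 92  11/ 90  35/ 95  42/ 98  21/ 99   5/108  11/117  18/129  16/145  14/161   3/162  36/169  97/176 135/180
s4 242 123/114 102/107  61/ 92  17/ 89   8/ 91   5/ 95   3/ 97   2/105   6/124  11/143  15/149  14/160  13/161  11/159  13/156  73/171 120/182 139/184
s4 243 145/118 130/112 109/ 96  54/ 89  21/ 84  11/ 91   8/ 91  12/106  12/132  14/147  13/153  12/152   5/150  11/145  51/155 111/177 136/186 143/187
s4 244 135/119 135/113 137/ 99 109/ 89  74/ 86  44/ 86  27/ 86   6/ 92   7/108  13/121   6/126   4/127  35/138  73/151 105/170 135/185 144/191 147/186
```

The brass patch is larger, brighter and nearer, so the plungers are out. Carrying the gauge back over the stand, target (0.489,-0.232).

Request:
move_arm(
  rows=[
    [0,0,26,0,1],
    [-8,-40,0,0,1],
    [-8,-46,0,0,1],
    [-8,-46,0,0,1],
    [-8,-46,0,0,1],
    [-8,-46,0,0,1],
    [-8,-46,0,0,1],
    [-8,-46,0,0,1],
    [-8,-46,0,0,1],
    [-8,-46,0,0,1],
    [-6,-40,0,0,1],
    [0,-20,0,0,1],
  ],
)

```text
time: 21.2
tool_pos: [0.4883, -0.2265, 0.1791]
tool_rot: [-3.141, -0.001, 2.759]
contact_force: [-0.3, -0.3, -2.7]
opening: 0.0221
grip_force: 10.0
```

Request:
move_arm(
  rows=[
    [0,-8.5,0,0,1],
    [0,0,0,0,1],
    [0,0,0,0,1],
    [0,0,0,0,1],
  ],
)

```text
time: 21.6
tool_pos: [0.4898, -0.2304, 0.1796]
tool_rot: [3.141, -0.001, 2.763]
contact_force: [-0.1, 0.1, -2.3]
opening: 0.0215
grip_force: 10.0
```

```bash
python3 - <<'E'
from m import *
s=shot('scene','s5');o=monitor.observe();print(o['tool_pos'],o['contact_force'])
x,y,z=o['tool_pos'];print(proj('scene',[x,y,z-.0637]),proj('scene',[x,y,.045]))
cv2.imwrite('pics/c5.png',cv2.resize(s[130:230,200:330],(780,600),interpolation=cv2.INTER_CUBIC)[:,:,::-1])
E
```

```text
[ 0.48983007 -0.23051145  0.17974057] [ 0.65052488  0.64215441 -2.01693188]
[246.98166558 178.08936969] [250.68816798 198.14482808]
```

View pics/c5.png

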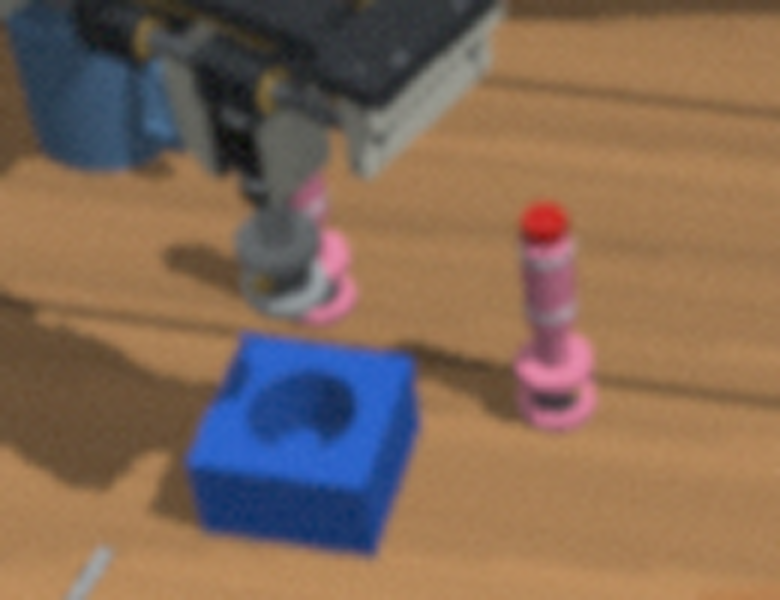

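The pocket's rim is centred near (250,198), and the projection of the tool axis on the rim is (250.7,198.1), so it is aligned within 2 mm. Lowering.

Request:
move_arm(
  rows=[
    [0,-1,-30,0,1],
    [0,0,-25,0,1],
    [0,0,-5,0,1],
    [0,0,-5,0,1],
    [0,0,-5,0,1],
    [0,0,-5,0,1],
    [0,0,0,0,1],
    [0,0,0,0,1],
  ],
)

```text
time: 22.45
tool_pos: [0.4898, -0.233, 0.1051]
tool_rot: [-3.142, 0.001, 2.762]
contact_force: [-0.8, -0.2, -2.0]
opening: 0.0214
grip_force: 10.0
```

Request:
move_arm(
  rows=[
    [0,0,-5,0,1],
    [0,0,-5,0,1],
    [0,0,-5,0,1],
    [0,0,-5,0,1],
    [0,0,-5,0,1],
    [0,0,-3,0,1],
    [0,0,0,0,1],
    [0,0,0,0,1],
  ],
)

```text
time: 23.25
tool_pos: [0.4897, -0.2329, 0.0767]
tool_rot: [3.142, -0.0, 2.762]
contact_force: [0.6, -0.6, -1.2]
opening: 0.0218
grip_force: 10.0
```

Request:
move_arm(
  rows=[
    [0,0,-1,0,1],
    [0,0,-1,0,1],
    [0,0,-1,0,1],
    [0,0,-0.5,0,1],
    [0,0,0,0,1],
    [0,0,0,0,1],
  ],
)

```text
time: 23.85
tool_pos: [0.4896, -0.2329, 0.0733]
tool_rot: [3.141, 0.0, 2.762]
contact_force: [0.3, -0.4, -2.0]
opening: 0.0219
grip_force: 10.0
```

Request:
move_arm(
  rows=[
    [0,0,-0.5,0,1],
    [0,0,-0.5,0,1],
    [0,0,0,0,1],
  ],
)

```text
time: 24.15
tool_pos: [0.4897, -0.2329, 0.0726]
tool_rot: [3.142, 0.0, 2.762]
contact_force: [-1.0, 0.0, 1.5]
opening: 0.0217
grip_force: 10.0
```

Contact. One small check step, then release and retreat.

Request:
move_arm(
  rows=[
    [0,0,-0.5,0,1],
    [0,0,0,0,1],
    [0,0,0,0,1],
  ],
)

```text
time: 24.45
tool_pos: [0.4899, -0.233, 0.0726]
tool_rot: [-3.141, 0.001, 2.762]
contact_force: [-1.6, 0.6, 5.2]
opening: 0.0217
grip_force: 10.0
```

Request:
move_arm(
  rows=[
    [0,0,0.5,0,1],
    [0,0,0,0,0],
    [0,0,0,0,0],
    [0,0,0,0,0],
    [0,0,0,0,0],
    [0,0,0,0,0],
    [0,0,0,0,0],
  ],
)

```text
time: 25.15
tool_pos: [0.4896, -0.2329, 0.0722]
tool_rot: [3.141, -0.0, 2.762]
contact_force: [0.1, 0.3, 0.0]
opening: 0.046
grip_force: 0.0
```

Request:
move_arm(
  rows=[
    [0,0,10,0,0],
    [0,0,30,0,0],
    [0,0,40,0,0],
    [0,0,40,0,0],
    [0,40,20,0,0],
    [0,45,0,0,0],
    [0,45,0,0,0],
    [0,45,0,0,0],
    [0,0,0,0,0],
    [0,0,0,0,0],
    [0,0,0,0,0],
  ],
)

```text
time: 26.25
tool_pos: [0.4898, -0.0588, 0.2126]
tool_rot: [-3.141, 0.001, 2.761]
contact_force: [-0.1, -0.1, -0.2]
opening: 0.0461
grip_force: 0.0
```

```bash
python3 - <<'E'
from m import *
s=shot('scene','s6');t=shot('top','t6');o=monitor.observe();print(o['time'],o['tool_pos'],o['contact_force'])
A=cv2.resize(s[150:230,210:290],(400,400),interpolation=cv2.INTER_CUBIC);B=cv2.resize(t[190:250,355:415],(400,400),interpolation=cv2.INTER_CUBIC)
cv2.imwrite('pics/c6.png',np.hstack([A,B])[:,:,::-1])
E
```

```text
26.35 [ 0.48971241 -0.05913068  0.2123441 ] [-0.87100275 -0.34452867  0.40149078]
```

View pics/c6.png

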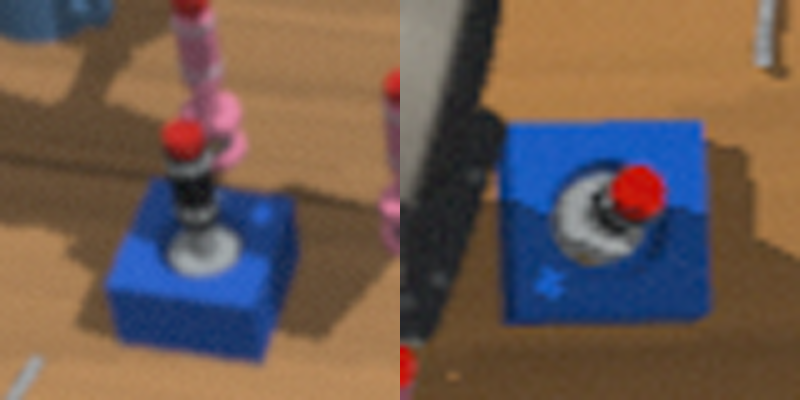

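Both crops show the gauge upright in the pocket of the blue stand, red button up, arm clear. Handing in.

```bash
python3 -c "
from cell import workorder
print(workorder.hand_in())"
```

```text
the job is handed in; nothing more can be done
None
```

The brass bore was gauged (its bottom is about 42 mm below the mouth), and the gauge is back upright in the blue stand with its button up; the plungers were seen out when it left the bore, and the job is handed in (no verdict came back).

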